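# Mark the last tube, then pull the type cassette

### The job

Mark the last tube of the batch: hold the taller cardboard tube upright and press its foot onto the round sprung table of the marking unit until the table is fully down, then stand the tube upright on the desk again, clear of the unit, and let go of it. Then squeeze the two side catches of the type cassette together, lift the cassette out of its bay until its foot is well clear above the unit, and finish there, still holding it upright and still by its squeezed catches. Leave the shorter tube and the solder reel where they stand.

Things in the scene. Friction and masses are not known exactly. Their poses are not given: they have to be found in the camera images.
- tall_tube_center (a point): centre (half-way up, 44 mm above the foot) of the taller of two brown cardboard tubes: 68 mm outside diameter, 88 mm tall, open at both ends, bore about 48 mm, about 60 g, standing on end on the desk; z is the tube's axis. It can be gripped across its outside (68 mm) or by its wall. Its place and that of the shorter tube may be swapped.
- short_tube_center (a point): centre (36 mm above the foot) of the shorter cardboard tube, 68 mm diameter, 72 mm tall; to be left alone
- reel_center (a point): centre of a solder reel, 60 mm diameter, 35 mm tall, lying flat on the desk; to be left alone
- marking_unit: grey marking unit fixed to the desk, a low block 110 (x) x 260 (y) x 40 mm high; origin at the middle of its underside, on the desk. In its frame the sprung table is centred at (0, +65 mm) and the cassette bay, open at the top, at (0, -65 mm).
- table_top (a point): centre of the top face of the round flat sprung table, 90 mm diameter, 62 mm above the desk when up; moves down with it
- sprung_table (a joint): how far the sprung table is pressed down, m: 0 up, 0.008 fully down. A spring of 800 N/m starts it at about 2 N and it is fully down at about 8.5 N; it springs back when released.
- cassette: upright black type cassette, 64 (x) x 40 (y) x 87 mm, about 165 g, standing in the bay of the marking unit with its axes along the unit's; origin at the centre of its foot, which stands 8 mm above the desk when seated, i.e. 32 mm below the unit's top. About 2 mm play all round in the bay; it comes out straight up once both catches are squeezed.
- cassette_grip (a point): centre point between the two catch pads, 66 mm above the cassette's foot (74 mm above the desk when seated): grip here along the cassette's y axis
- catch_left_face (a point): centre of the outer face of the grey catch pad on the cassette's +y side; 28 mm from the middle plane when out, 22 mm when squeezed. The pad is 30 mm wide (x) and 36 mm tall, from 48 to 84 mm above the foot.
- catch_right_face (a point): the same on the -y side (so 56 mm over both pads when out, 44 mm when fully squeezed)
- catch_left (a joint): how far the +y catch is squeezed in, m: 0 out (its nose hooks under the lip of the bay), 0.006 fully in; spring about 1.5 N at the start, 4.5 N fully in; free of the lip from about 0.004
- catch_right (a joint): the same for the -y catch
Not all that is in view belongs to the job. There is more than one size of the cassette; the one meant has the size given above.

How it is judged:
By the outcome, as a careful person would: the job done as asked, in the order asked, and still so for the second after the job is handed in, while the arm keeps its last pose, push and grip.
It also fails if it takes over 64 s, if anything falls off the work surface, if the arm or the gripper's body presses on something with over 40 N, if the wrist force passes 120 N, or if a joint passes its speed limit or range.

### The arm

A 6-joint arm with a two-finger parallel gripper is mounted at the origin on a cart in front of the work surface, level with it; the furniture and walls round the work are solid. World frame = base frame: x ahead of the robot, y to its left, z up, the work surface at z = 0. Lengths are in m, angles in rad, forces in N, time in s.
With the tool pointing down it reaches from about 0.225 to 0.875 m from the base axis. Payload 3.4 kg.
Tool frame: the origin (TCP) lies on the centre line of the jaws, within the pads' length; the fingertips stand 11 mm ahead of it and the grasp point (between the pads) lies 8 mm behind it; z points along the fingers, y is the line along which they close (so a half turn about z gives the same grasp; the last joint's range is limited). The gripper opens to 85 mm and grips with 20 to 120 N. Pads are 22 mm wide; open, the fingers measure 114 mm over their backs; the gripper's body (76 mm by 85 mm) begins 54 mm behind the grasp point. The pads swing forward as they close: fully open they stand 13 mm farther back than shut.
Start: joints at [1.164, 0.276, 1.505, -0, 1.361, -0.121], TCP at [0.162, 0.552, 0.242] pointing down, gripper open.
Joint ranges: [-2.89, 2.89], [-0.75, 2.08], [0.22, 2.7], [-1.18, 4.32], [0.11, 2.71], [-2.7, 2.7]. Speed limits (rad/s): [2.57, 2.57, 3.14, 3.14, 3.14, 3.14].

### API

Orientations are given as a unit quaternion [w, x, y, z].
In Python, from rig import manip, eyes, job gives the robot as it stands.
- The arm moves only by the tool drive_tool, never from a script. Its argument "rows" is a list of rows, each a list of 3 entries, a list of its own where there are three numbers: the turn, a rotation vector about the world's x, y, z in rad, then the shift along the world's x, y, z in cm, then the finger opening in cm, from 0 to 8.54. A call has 1 to 8 rows; each row shifts and turns the commanded pose from where the row before left it; what a row does not reach is not made up. A row lasts 1/8 s, in which the tool goes at most 62.5 mm and 10.7 degrees, less where a joint would pass 70% of its speed; a pose out of reach is approached as far as the arm can. A call is refused whole if a number of a shift passes 6.25 or a number of a turn 0.188, either way. A call with a gripper value outside its range is refused whole. The fingers move at their own pace and stop on an object; "force" is the grip in N (left out, the last holds). Time passes only in rows, so rows that do not move let the fingers close. It gives the time, the measured TCP pose, the force, the opening and the grip force at its end, in the units of the state.
- manip.get_state(): the state, without advancing time (a new reading comes with each control period).
- eyes.get_image(name): name is "side" or "top"; returns the picture (480x640x3 uint8, red, green, blue); there is no depth.
- eyes.get_calibration(name): a dict with "camera_matrix" (3x3 intrinsics, pixels), "view" (4x4, takes a point from world to camera coordinates). Camera axes: x right, y up, looking along -z (the intrinsics and any distortion apply to the point x, -y, -z); pixel columns grow to the right and rows downward; lengths in m; the calibration is good to about 2 mm. A picture is of the moment at which its call begins. get_calibration takes no time and is no camera call.
- job.sign_off(): hands the job in; it is judged then, once.
The state is a dict: "clock": time; "qpos": joint angles; "qd": joint speeds; "effort": joint torques, N m; "position": TCP position; "ee_rot": TCP orientation; "contact_force": force on the tool from outside, world axes, zero at the start; "moment": the same for the moment, N m; "width": finger opening in m; "gripper_force": force on a finger pad.
Only numpy, scipy, OpenCV 4.12 (cv2) and the standard library are available. Lean on these libraries where they do the work, as an engineer would, in place of code of your own. Each camera call takes 0.05 s, during which the arm holds its last target. There are 200 camera calls.

## Working session

There is one attempt and no reset: what is moved stays moved. The work goes in short steps, Python scripts to look and compute and a tool call to move; the robot and the scene stay as the last step left them, time stands still between calls to the robot, and variables do not carry over. Pictures are saved under pics/ and viewed, at most 10 in all, crops included, and the job is handed in when it is done.

Besides the shell and the picture viewer there is one more tool, called after "Request:" as name(argument=value, ...) on one line, values as JSON. drive_tool: Moves the arm, as the interface text tells. Its arguments: {"type":"object","properties":{"rows":{"type":"array"},"force":{"type":"number"}},"required":["rows"]}

```bash
mkdir -p pics; python3 - <<'E'
from rig import manip, eyes, job
import cv2
for n in("side","top"):
    im=eyes.get_image(n); cv2.imwrite(f"pics/{n}0.png",im[:,:,::-1]); c=eyes.get_calibration(n); print(n,c)
s=manip.get_state();print(s)
E
```

```text
side {'camera_matrix': array([[515.05066238,   0.        , 334.65721088],
       [  0.        , 515.05066238, 240.61893031],
       [  0.        ,   0.        ,   1.        ]]), 'view': array([[ 0.99974547,  0.02151619,  0.00678563, -0.55087455],
       [-0.01783524,  0.5695484 ,  0.82176427, -0.06339691],
       [ 0.0138165 , -0.82167613,  0.56978718, -1.22582311],
       [ 0.        ,  0.        ,  0.        ,  1.        ]])}
top {'camera_matrix': array([[458.99666691,   0.        , 319.75391824],
       [  0.        , 458.99666691, 242.53939827],
       [  0.        ,   0.        ,   1.        ]]), 'view': array([[ 0.02753157, -0.99946084,  0.01788967, -0.00590905],
       [ 0.99774283,  0.02857197,  0.06076905, -0.54750634],
       [-0.06124743,  0.01617622,  0.99799152, -1.06658867],
       [ 0.        ,  0.        ,  0.        ,  1.        ]])}
{'clock': 0.1, 'qpos': array([ 1.16403906e+00,  2.76552707e-01,  1.50600859e+00,  2.70358535e-05,
        1.36068396e+00, -1.21010432e-01]), 'qd': array([-0.00053616, -0.00109942, -0.00307591,  0.00016938, -0.00116536,
       -0.00135074]), 'effort': array([ 1.35675160e-03, -4.17699695e+01, -2.46407640e+01, -3.62599610e-05,
        5.88985509e-03,  5.69279834e-06]), 'position': array([0.16190239, 0.5512729 , 0.24151342]), 'ee_rot': array([-2.28286271e-04,  1.42390592e-01,  9.89810202e-01, -7.94249679e-04]), 'contact_force': array([ 0.59794918, -0.62124958,  0.5541953 ]), 'moment': array([ 0.01498905,  0.00281627, -0.01911411]), 'gripper_force': 0.0, 'width': 0.08536247515993892}
```

View pics/side0.png

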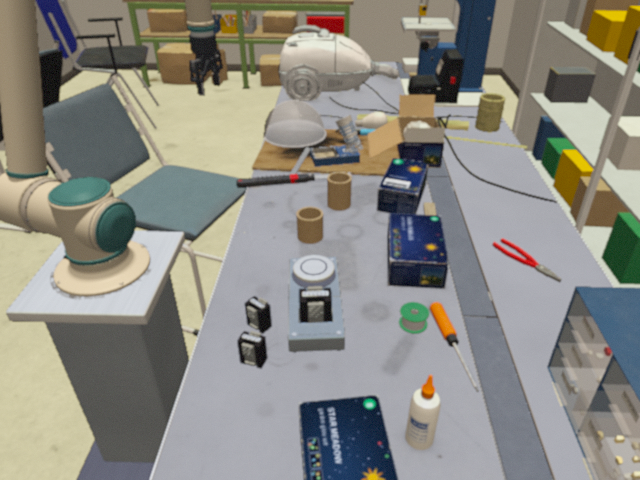

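View pics/top0.png

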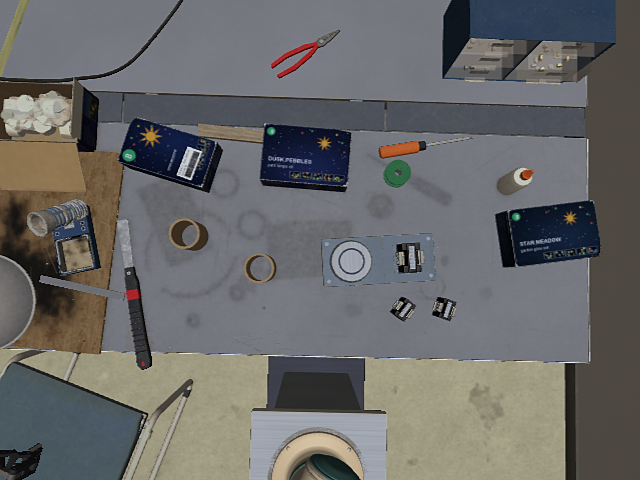

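The side view shows brown tubes at (340,190), probably the tall one, and (310,225), the unit with the white table at (315,270), and a cassette in the bay at (316,303). Two loose small cassettes are at (258,315) and (252,349). In the top view the tubes are at (188,234) and (260,268), the table at (350,261), the seated cassette at (410,257), the loose cassettes at (403,308) and (444,308), and the reel at (397,173).

Tube candidates are those two plus the olive roll at side (489,112). Cassette candidates are the seated one and the two loose ones; the seated one is meant. I'll measure these next and view one close crop.

```bash
cat > h.py <<'E'
import numpy as np, cv2
from rig import manip, eyes, job
def ray(n,u,v):
    c=eyes.get_calibration(n);K=c["camera_matrix"];V=c["view"]
    d=np.linalg.inv(K)@[u,v,1];d=np.array([d[0],-d[1],-d[2]])
    R=V[:3,:3];return -R.T@V[:3,3],R.T@d
def onz(n,u,v,z):
    o,d=ray(n,u,v);return (o+d*(z-o[2])/d[2]).round(4)
def proj(n,p):
    c=eyes.get_calibration(n);q=(c["view"]@np.r_[p,1])[:3];q=c["camera_matrix"]@[q[0],-q[1],-q[2]];return (q[:2]/q[2]).round(1)
E
python3 - <<'E'
from h import *
t=cv2.imread("pics/top0.png");s=cv2.imread("pics/side0.png")
for n,im,rois in(("top",t,((150,200,230,270),(235,240,290,300))),("side",s,((320,165,360,215),(290,200,330,248)))):
    hsv=cv2.cvtColor(im,cv2.COLOR_BGR2HSV)
    for x0,y0,x1,y1 in rois:
        r=hsv[y0:y1,x0:x1];m=((r[...,0]<25)&(r[...,1]>70)).astype(np.uint8)
        cs,_=cv2.findContours(m,cv2.RETR_EXTERNAL,cv2.CHAIN_APPROX_NONE);c=max(cs,key=cv2.contourArea)
        print(n,cv2.boundingRect(c)[0]+x0,cv2.boundingRect(c)[1]+y0,cv2.boundingRect(c)[2:],cv2.contourArea(c))
a=cv2.resize(t[200:330,150:450],None,fx=2.6,fy=2.6,interpolation=cv2.INTER_CUBIC)
b=cv2.resize(s[165:365,220:370],None,fx=1.3,fy=1.3,interpolation=cv2.INTER_CUBIC)
c=np.zeros((600,790,3),np.uint8);c[:338,:780]=a;c[338:598,:195]=b
d=cv2.resize(s[250:350,280:350],None,fx=2.6,fy=2.6,interpolation=cv2.INTER_CUBIC);c[338:598,220:402]=d
e=cv2.resize(s[165:250,285:370],None,fx=3,fy=3,interpolation=cv2.INTER_CUBIC);c[338:593,430:685]=e
cv2.imwrite("pics/crop1.png",c)
E
```

```text
top 169 218 (39, 33) 937.5
top 244 253 (32, 30) 718.5
side 320 165 (40, 45) 1020.0
side 297 207 (25, 36) 748.0
```

View pics/crop1.png

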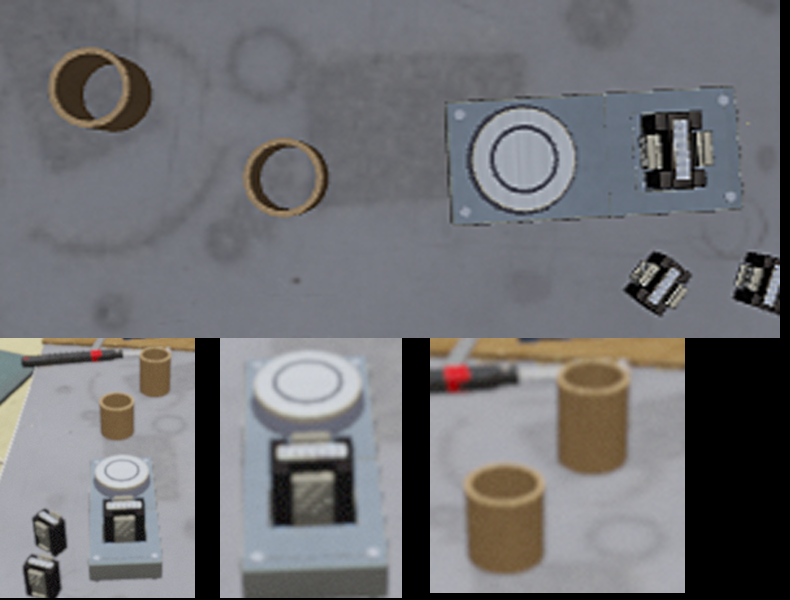

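```bash
python3 - <<'E'
from h import *
f=lambda x,y:(150+x/2.6-.3,200+y/2.6-.3)
for k,x,y,z in(("tall",90,87.5,.088),("short",286,177,.072),("table",523,159,.062),("h1",459,114,.04),("h2",722,100,.04),("h3",730,196,.04),("h4",465,211,.04),("c1",446,101,.04),("c2",735,86,.04),("c3",741,209,.04),("c4",452,224,.04),
 ("padl",651,152,.092),("padr",706,147,.092),("lab_top",682,112,.095),("lab_bot",684,187,.095)):
    print(k,onz("top",*f(x,y),z))
g=lambda x,y:(285+x/3-.3,165+y/3-.3)
print("side tall",onz("side",*g(164,42),.088),"table",onz("side",280+88/2.6-.3,250+46/2.6-.3,.062))
print("side short",onz("side",*g(74,148),.072))
# tall foot bottom front edge
print(onz("side",*g(162,133),0),onz("side",*g(76,231),0))
E
```

```text
tall [0.5548 0.3085 0.088 ]
short [0.484  0.1425 0.072 ]
table [ 0.5053 -0.0612  0.062 ]
h1 [ 0.5441 -0.0052  0.04  ]
h2 [ 0.5634 -0.2396  0.04  ]
h3 [ 0.4781 -0.2478  0.04  ]
h4 [ 0.4584 -0.0128  0.04  ]
c1 [0.5554 0.0067 0.04  ]
c2 [ 0.5762 -0.2511  0.04  ]
c3 [ 0.4668 -0.2578  0.04  ]
c4 [ 0.4467 -0.0016  0.04  ]
padl [ 0.5135 -0.1668  0.092 ]
padr [ 0.519  -0.2134  0.092 ]
lab_top [ 0.5479 -0.1919  0.095 ]
lab_bot [ 0.4847 -0.1946  0.095 ]
side tall [0.5569 0.3004 0.088 ] table [ 0.5057 -0.0654  0.062 ]
side short [0.484  0.1398 0.072 ]
[0.5563 0.2851 0.    ] [0.4853 0.1216 0.    ]
```

```bash
python3 - <<'E'
from h import *
t=cv2.imread("pics/top0.png");s=cv2.imread("pics/side0.png")
def m(im,x0,y0,x1,y1):
    r=cv2.cvtColor(im,cv2.COLOR_BGR2HSV)[y0:y1,x0:x1].astype(int);k=((r[...,0]>5)&(r[...,0]<25)&(r[...,1]>75)).astype(np.uint8)
    l,lab,st,ce=cv2.connectedComponentsWithStats(k);i=1+st[1:,4].argmax();b=st[i];return (b[0]+x0-.5,b[1]+y0-.5,b[0]+b[2]+x0-.5,b[1]+b[3]+y0-.5)
print("tall top",m(t,150,205,230,260),"side",m(s,322,171,358,222));print("short top",m(t,235,240,290,300),"side",m(s,290,200,330,250))
a=np.linspace(0,2*np.pi,73)
for nm,x,y,h in(("tall",.556,.306,.088),("short",.484,.141,.072)):
  for n in("top","side"):
    for z in(h,0):
      P=np.array([proj(n,(x+.034*np.cos(q),y+.034*np.sin(q),z)) for q in a]);print(nm,n,z,P.min(0),P.max(0))
E
```

```text
tall top (np.float64(168.5), np.float64(217.5), np.float64(207.5), np.float64(250.5)) side (np.float64(321.5), np.float64(170.5), np.float64(357.5), np.float64(209.5))
short top (np.float64(243.5), np.float64(252.5), np.float64(275.5), np.float64(282.5)) side (np.float64(296.5), np.float64(207.5), np.float64(321.5), np.float64(242.5))
tall top 0.088 [169.9 217.4] [201.  248.3]
tall top 0 [181.3 221.7] [209.9 250.1]
tall side 0.088 [326.7 172.1] [351.4 183.6]
tall side 0 [326.8 199.2] [350.6 211.5]
short top 0.072 [245.1 252.5] [275.7 283.1]
short top 0 [249.4 253.7] [278.  282.3]
short side 0.072 [295.8 206.8] [322.9 221.1]
short side 0 [296.8 230.2] [323.1 245. ]
```

Request:
drive_tool(rows=[[[0,0,0.046],[4.9,-3.0,0],8.54],[[0,0,0.046],[4.9,-3.0,0],8.54],[[0,0,0.046],[4.9,-3.0,0],8.54],[[0,0,0.046],[4.9,-3.0,0],8.54],[[0,0,0.046],[4.9,-3.0,0],8.54],[[0,0,0.046],[4.9,-3.0,0],8.54],[[0,0,0.046],[4.9,-3.0,0],8.54],[[0,0,0.042],[4.9,-3.0,0],8.54]])

```text
clock: 1.1
position: [0.5554, 0.3105, 0.2418]
ee_rot: [-0.0, -0.04, 0.999, 0.0]
contact_force: [0.2, 1.1, 0.4]
width: 0.0857
gripper_force: 0.0
```

Request:
drive_tool(rows=[[[0,0,0],[0,0,-3.5],8.54],[[0,0,0],[0,0,-3.5],8.54],[[0,0,0],[0,0,-3.5],8.54],[[0,0,0],[0,0,0],8.54]])

```text
clock: 1.6
position: [0.5518, 0.3106, 0.1339]
ee_rot: [-0.004, -0.039, 0.999, -0.001]
contact_force: [0.3, -0.0, -1.0]
width: 0.0857
gripper_force: 0.0
```

```bash
python3 - <<'E'
from h import *
s=eyes.get_image("side")[:,:,::-1];t=eyes.get_image("top")[:,:,::-1]
c=np.zeros((400,800,3),np.uint8)
c[:,:400]=cv2.resize(s[125:225,290:390],(400,400),interpolation=cv2.INTER_CUBIC);c[:,400:]=cv2.resize(t[180:280,140:240],(400,400),interpolation=cv2.INTER_CUBIC)
cv2.imwrite("pics/g1.png",c);print(manip.get_state()["position"])
E
```

```text
[0.55446834 0.31187874 0.13778271]
```

View pics/g1.png

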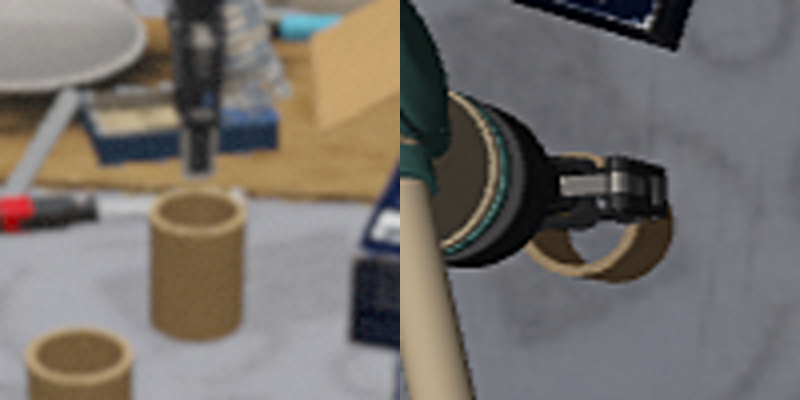

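The side view shows the near finger at crop x≈199, centred over the tube at x≈197. The alignment is good, so I'll descend.

Request:
drive_tool(rows=[[[0,0,0],[0,0,-1.5],8.54],[[0,0,0],[0,0,-2],8.54],[[0,0,0],[0,0,-2],8.54],[[0,0,0],[0,0,-2],8.54],[[0,0,0],[0,0,-1],8.54],[[0,0,0],[0,0,0],8.54]])

```text
clock: 2.45
position: [0.5539, 0.3117, 0.052]
ee_rot: [-0.0, -0.039, 0.999, -0.0]
contact_force: [0.7, 0.4, 0.5]
width: 0.0851
gripper_force: 0.0
```

Request:
drive_tool(rows=[[[0,0,0],[0,0,0],6.2],[[0,0,0],[0,0,0],6.2],[[0,0,0],[0,0,0],6.2],[[0,0,0],[0,0,0],6.2],[[0,0,0],[0,0,0],6.2]], force=35)

```text
clock: 3.08
position: [0.555, 0.3121, 0.0535]
ee_rot: [0.001, -0.039, 0.999, 0.001]
contact_force: [0.7, 0.4, 5.6]
width: 0.0661
gripper_force: 39.2
```

Request:
drive_tool(rows=[[[0,0,0],[0,0,1],6.2],[[0,0,0],[0,0,2.5],6.2],[[0,0,0],[0,0,3],6.2],[[0,0,0],[0,0,3],6.2],[[0,0,0],[0,0,2.5],6.2],[[0,0,0],[0,0,0],6.2]])

```text
clock: 3.82
position: [0.5551, 0.3121, 0.1745]
ee_rot: [0.002, -0.039, 0.999, 0.001]
contact_force: [-0.1, -0.2, -1.5]
width: 0.0664
gripper_force: 39.2
```

Request:
drive_tool(rows=[[[0,0,0],[-0.3,-3,0],6.2],[[0,0,0],[-0.7,-5.4,0],6.2],[[0,0,0],[-0.8,-5.8,0],6.2],[[0,0,0],[-0.8,-5.8,0],6.2],[[0,0,0],[-0.8,-5.8,0],6.2],[[0,0,0],[-0.8,-5.8,0],6.2],[[0,0,0],[-0.6,-3.8,0],6.2],[[0,0,0],[0,-2,0],6.2]])

```text
clock: 4.82
position: [0.5043, -0.0641, 0.1708]
ee_rot: [-0.002, -0.038, 0.999, 0.0]
contact_force: [-0.8, 0.4, 0.8]
width: 0.0662
gripper_force: 39.3
```

```bash
python3 - <<'E'
from h import *
s=eyes.get_image("side")[:,:,::-1];t=eyes.get_image("top")[:,:,::-1]
c=np.zeros((400,800,3),np.uint8)
c[:,:400]=cv2.resize(s[180:310,255:385],(400,400),interpolation=cv2.INTER_CUBIC);c[:,400:]=cv2.resize(t[190:320,290:420],(400,400),interpolation=cv2.INTER_CUBIC)
cv2.imwrite("pics/g2.png",c);x=manip.get_state();print(x["position"],x["width"],x["contact_force"],x["gripper_force"])
E
```

```text
[ 0.50512406 -0.06401858  0.17099007] 0.06636337770104071 [ 0.76327533  0.52510958 -0.43890302] 39.27486851302092
```

View pics/g2.png

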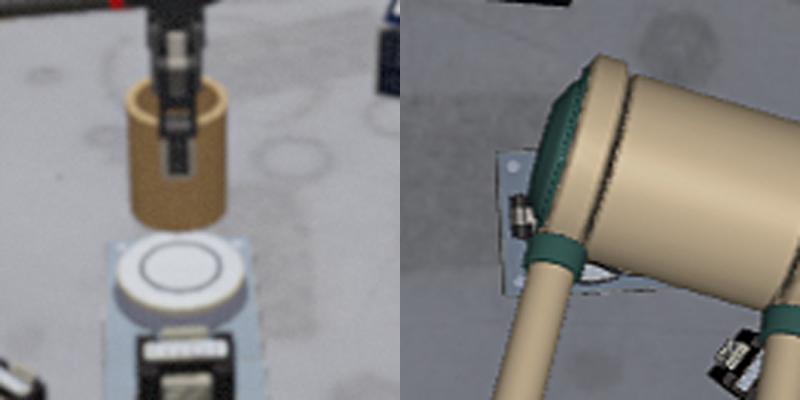

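The tube hangs upright over the table: the tube axis is at crop x≈177 and the table at x≈180. I'll lower it slowly, watching the force.

Request:
drive_tool(rows=[[[0,0,0],[0.1,0.1,-1.5],6.2],[[0,0,0],[0,0,-1.5],6.2],[[0,0,0],[0,0,-1.2],6.2],[[0,0,0],[0,0,-0.8],6.2],[[0,0,0],[0,0,0],6.2]], force=45)

```text
clock: 5.55
position: [0.5067, -0.0609, 0.1215]
ee_rot: [-0.001, -0.039, 0.999, 0.0]
contact_force: [-0.1, -0.0, -0.6]
width: 0.0664
gripper_force: 51.6
```

Request:
drive_tool(rows=[[[0,0,0],[0,0,-0.3],6.2],[[0,0,0],[0,0,-0.3],6.2],[[0,0,0],[0,0,0],6.2],[[0,0,0],[0,0,0],6.2]])

```text
clock: 6.05
position: [0.5072, -0.0614, 0.1165]
ee_rot: [0.0, -0.039, 0.999, -0.0]
contact_force: [0.4, 0.3, -1.4]
width: 0.0662
gripper_force: 51.6
```

Request:
drive_tool(rows=[[[0,0,0],[0,0,-0.2],6.2],[[0,0,0],[0,0,-0.2],6.2],[[0,0,0],[0,0,0],6.2],[[0,0,0],[0,0,0],6.2]])

```text
clock: 6.55
position: [0.5074, -0.0614, 0.1127]
ee_rot: [0.0, -0.039, 0.999, -0.0]
contact_force: [-0.8, 1.0, 4.5]
width: 0.0662
gripper_force: 52.0
```

Request:
drive_tool(rows=[[[0,0,0],[0,0,-0.2],6.2],[[0,0,0],[0,0,-0.2],6.2],[[0,0,0],[0,0,-0.1],6.2],[[0,0,0],[0,0,0],6.2],[[0,0,0],[0,0,0],6.2]])

```text
clock: 7.18
position: [0.5075, -0.0614, 0.1079]
ee_rot: [0.001, -0.039, 0.999, -0.0]
contact_force: [-0.2, 0.9, 7.7]
width: 0.0662
gripper_force: 52.3
```

Request:
drive_tool(rows=[[[0,0,0],[0,0,-0.1],6.2],[[0,0,0],[0,0,0],6.2],[[0,0,0],[0,0,0],6.2]])

```text
clock: 7.55
position: [0.5076, -0.0614, 0.1074]
ee_rot: [0.001, -0.039, 0.999, -0.0]
contact_force: [-1.7, -0.5, 11.4]
width: 0.0658
gripper_force: 52.9
```

Request:
drive_tool(rows=[[[0,0,0],[0,0,-0.1],6.2],[[0,0,0],[0,0,0],6.2],[[0,0,0],[0,0,0],6.2],[[0,0,0],[0,0,0],6.2],[[0,0,0],[0,0,0],6.2]])

```text
clock: 8.18
position: [0.5077, -0.0614, 0.1073]
ee_rot: [0.001, -0.039, 0.999, -0.0]
contact_force: [-3.4, 0.5, 17.1]
width: 0.0664
gripper_force: 53.5
```

The force rose to 17 N with no further travel, so the table is fully down. I'll take the tube back to its original spot.

Request:
drive_tool(rows=[[[0,0,0],[0,0,0.6],6.2],[[0,0,0],[0,0,1],6.2],[[0,0,0],[0,0,1.8],6.2],[[0,0,0],[0,0,2],6.2],[[0,0,0],[0,0,1.5],6.2],[[0,0,0],[0,0,0],6.2]])

```text
clock: 8.93
position: [0.5076, -0.0614, 0.1751]
ee_rot: [0.001, -0.039, 0.999, -0.0]
contact_force: [0.3, 0.6, -1.3]
width: 0.0662
gripper_force: 51.6
```

Request:
drive_tool(rows=[[[0,0,0],[0.3,3,0],6.2],[[0,0,0],[0.7,5.4,0],6.2],[[0,0,0],[0.8,5.8,0],6.2],[[0,0,0],[0.8,5.8,0],6.2],[[0,0,0],[0.8,5.8,0],6.2],[[0,0,0],[0.8,5.7,0],6.2],[[0,0,0],[0.5,3.8,0],6.2],[[0,0,0],[0,2,0],6.2]])

```text
clock: 9.93
position: [0.5535, 0.3134, 0.1728]
ee_rot: [-0.001, -0.04, 0.999, -0.0]
contact_force: [0.7, -0.9, -0.1]
width: 0.0662
gripper_force: 51.6
```

Request:
drive_tool(rows=[[[0,0,0],[0,0,-2],6.2],[[0,0,0],[0,0,-2.5],6.2],[[0,0,0],[0,0,-2.5],6.2],[[0,0,0],[0,0,-2],6.2],[[0,0,0],[0,0,-1],6.2],[[0,0,0],[0,0,-0.5],6.2],[[0,0,0],[0,0,0],6.2]])

```text
clock: 10.8
position: [0.5543, 0.3115, 0.0695]
ee_rot: [0.0, -0.039, 0.999, 0.0]
contact_force: [-0.4, -0.2, -0.3]
width: 0.066
gripper_force: 51.6
```

Request:
drive_tool(rows=[[[0,0,0],[0,0,-0.5],6.2],[[0,0,0],[0,0,-0.5],6.2],[[0,0,0],[0,0,-0.2],6.2],[[0,0,0],[0,0,-0.1],6.2],[[0,0,0],[0,0,-0.1],6.2],[[0,0,0],[0,0,0],6.2],[[0,0,0],[0,0,0],6.2]])

```text
clock: 11.68
position: [0.5542, 0.3117, 0.0554]
ee_rot: [0.0, -0.039, 0.999, 0.0]
contact_force: [0.3, -0.1, 0.0]
width: 0.066
gripper_force: 51.6
```

Request:
drive_tool(rows=[[[0,0,0],[0,0,-0.1],6.2],[[0,0,0],[0,0,-0.05],6.2],[[0,0,0],[0,0,0],6.2],[[0,0,0],[0,0,0],6.2]])

```text
clock: 12.18
position: [0.5541, 0.3117, 0.0538]
ee_rot: [-0.0, -0.039, 0.999, 0.0]
contact_force: [0.4, 0.4, 0.1]
width: 0.0665
gripper_force: 51.6
```

Request:
drive_tool(rows=[[[0,0,0],[0,0,-0.1],6.2],[[0,0,0],[0,0,0],6.2],[[0,0,0],[0,0,0],6.2]])

```text
clock: 12.55
position: [0.5542, 0.3117, 0.0536]
ee_rot: [0.0, -0.039, 0.999, 0.0]
contact_force: [-2.0, 0.0, 5.1]
width: 0.066
gripper_force: 52.1
```

The foot is on the desk, so I'll release.

Request:
drive_tool(rows=[[[0,0,0],[0,0,0],8.54],[[0,0,0],[0,0,0],8.54],[[0,0,0],[0,0,0],8.54],[[0,0,0],[0,0,0],8.54],[[0,0,0],[0,0,0],8.54]])

```text
clock: 13.18
position: [0.5541, 0.3117, 0.0527]
ee_rot: [-0.0, -0.039, 0.999, 0.0]
contact_force: [-0.4, 0.3, -0.0]
width: 0.0854
gripper_force: 0.0
```

Request:
drive_tool(rows=[[[0,0,0],[0,0,1],8.54],[[0,0,0],[0,0,2],8.54],[[0,0,0],[0,0,4],8.54],[[0,0,0],[0,0,4],8.54],[[0,0,0],[0,0,4],8.54],[[0,0,0],[0,0,2],8.54]])

```text
clock: 13.92
position: [0.5551, 0.3121, 0.2267]
ee_rot: [0.002, -0.039, 0.999, 0.001]
contact_force: [-0.1, -0.3, 0.6]
width: 0.0854
gripper_force: 0.0
```

Request:
drive_tool(rows=[[[0,0,0],[0,-4,0],8.54],[[0,0,0],[0,-6,0],8.54],[[0,0,0],[0,-6,0],8.54],[[0,0,0],[0,-6,0],8.54],[[0,0,0],[-0.8,-6,0],8.54],[[0,0,0],[-1,-6,0],8.54],[[0,0,0],[-1,-6,0],8.54],[[0,0,0],[-1,-6,0],8.54]])

```text
clock: 14.92
position: [0.5158, -0.1502, 0.2239]
ee_rot: [0.001, -0.039, 0.999, -0.0]
contact_force: [0.4, 0.4, -0.0]
width: 0.0854
gripper_force: 0.0
```

Request:
drive_tool(rows=[[[0,0,0],[0,-2.2,-1.5],8.54],[[0,0,0],[0.1,-2,-2.5],8.54],[[0,0,0],[0,0,-3],8.54],[[0,0,0],[0,0,-2],8.54],[[0,0,0],[0,0,0],8.54],[[0,0,0],[0,0,0],8.54]])

```text
clock: 15.68
position: [0.5178, -0.19, 0.1335]
ee_rot: [0.001, -0.039, 0.999, -0.0]
contact_force: [1.0, 0.1, 0.8]
width: 0.0853
gripper_force: 0.0
```

```bash
python3 - <<'E'
from h import *
s=eyes.get_image("side")[:,:,::-1]
c=np.zeros((400,800,3),np.uint8)
c[:,:400]=cv2.resize(s[220:350,250:380],(400,400),interpolation=cv2.INTER_CUBIC);c[:,400:]=cv2.resize(s[145:275,265:395],(400,400),interpolation=cv2.INTER_CUBIC)
cv2.imwrite("pics/g3.png",c);x=manip.get_state();print(x["position"],x["width"])
E
```

```text
[ 0.51798383 -0.19018872  0.13386785] 0.08527634472017667
```

View pics/g3.png

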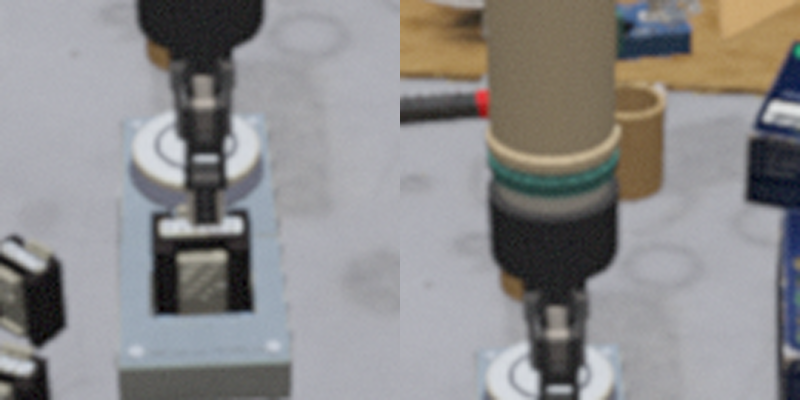

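The tall tube is standing upright at right crop (640,140). The finger, at crop x≈204, lines up with the catch pad at x≈202. I'll descend.

Request:
drive_tool(rows=[[[0,0,0],[-0.1,-0.1,-1.5],8.54],[[0,0,0],[0,0,-2],8.54],[[0,0,0],[0,0,-1.5],8.54],[[0,0,0],[0,0,-1],8.54],[[0,0,0],[0,0,-0.6],8.54],[[0,0,0],[0,0,0],8.54],[[0,0,0],[0,0,0],8.54]])

```text
clock: 16.6
position: [0.5165, -0.1915, 0.0672]
ee_rot: [0.0, -0.039, 0.999, -0.0]
contact_force: [-0.4, 0.6, 0.2]
width: 0.0856
gripper_force: 0.0
```

Request:
drive_tool(rows=[[[0,0,0],[0,0,0],5.8],[[0,0,0],[0,0,0],5.4],[[0,0,0],[0,0,0],5.0],[[0,0,0],[0,0,0],4.6],[[0,0,0],[0,0,0],4.0],[[0,0,0],[0,0,0],4.0],[[0,0,0],[0,0,0],4.0],[[0,0,0],[0,0,0],4.0]], force=35)

```text
clock: 17.6
position: [0.5166, -0.1915, 0.0683]
ee_rot: [0.001, -0.039, 0.999, -0.0]
contact_force: [-1.3, 1.4, 9.5]
width: 0.0413
gripper_force: 26.7
```

Request:
drive_tool(rows=[[[0,0,0],[0,0,0.1],4.0],[[0,0,0],[0,0,0.2],4.0],[[0,0,0],[0,0,0.3],4.0],[[0,0,0],[0,0,0.3],4.0],[[0,0,0],[0,0,0],4.0]])

```text
clock: 18.23
position: [0.5162, -0.1914, 0.076]
ee_rot: [0.0, -0.039, 0.999, -0.0]
contact_force: [0.3, -0.6, -1.2]
width: 0.0407
gripper_force: 25.0
```

Request:
drive_tool(rows=[[[0,0,0],[0,0,0.5],4.0],[[0,0,0],[0,0,0.7],4.0],[[0,0,0],[0,0,0.8],4.0],[[0,0,0],[0,0,0.8],4.0],[[0,0,0],[0,0,0.8],4.0],[[0,0,0],[0,0,0.8],4.0],[[0,0,0],[0,0,1],4.0],[[0,0,0],[0,0,1],4.0]])

```text
clock: 19.23
position: [0.5162, -0.1913, 0.1405]
ee_rot: [0.0, -0.039, 0.999, 0.0]
contact_force: [0.9, -0.0, -1.7]
width: 0.0405
gripper_force: 25.0
```

Request:
drive_tool(rows=[[[0,0,0],[0,0,1],4.0],[[0,0,0],[0,0,1.5],4.0],[[0,0,0],[0,0,1.5],4.0],[[0,0,0],[0,0,1.2],4.0],[[0,0,0],[0,0,0.8],4.0],[[0,0,0],[0,0,0],4.0],[[0,0,0],[0,0,0],4.0],[[0,0,0],[0,0,0],4.0]])

```text
clock: 20.23
position: [0.5158, -0.1911, 0.1992]
ee_rot: [-0.001, -0.039, 0.999, 0.0]
contact_force: [-0.6, 1.1, -1.6]
width: 0.0404
gripper_force: 25.0
```

```bash
python3 - <<'E'
from h import *
s=eyes.get_image("side")[:,:,::-1]
cv2.imwrite("pics/g4.png",cv2.resize(s[145:365,230:430],None,fx=2.6,fy=2.6,interpolation=cv2.INTER_CUBIC));x=manip.get_state();print(x["position"],x["width"],x["contact_force"],x["gripper_force"])
E
```

```text
[ 0.51581291 -0.19113556  0.19927556] 0.04071700089184476 [-0.54044362 -0.63812073 -1.67577245] 25.046133399009705
```

View pics/g4.png

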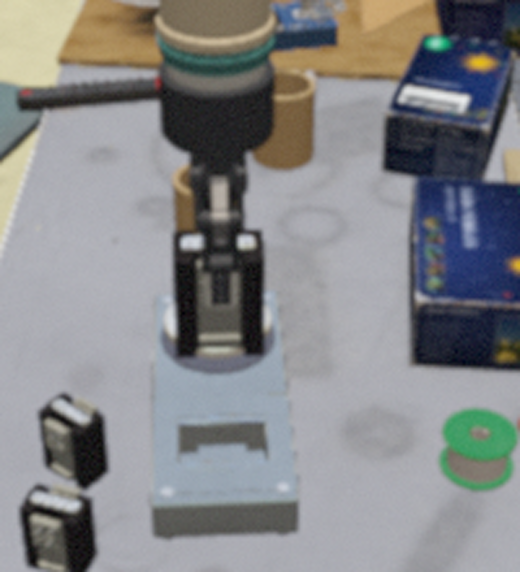

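The cassette is held upright at crop (220,290) with its foot about 0.14 m above the desk. The bay at (222,440) is empty, and the tubes and the reel are standing. I'll hand the job in.

```bash
python3 -c "
from rig import job
print(job.sign_off())"
```

```text
the job is handed in; nothing more can be done
None
```

I pressed the tall tube onto the sprung table until the table was fully down, stood it back on the desk clear of the unit, then lifted the cassette out by its squeezed catches; it is held upright with its foot about 10 cm above the unit, and I handed the job in at about 20 s.

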